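# Seat the lens lap in the polishing spindle

## Robot

A 6-joint arm with a two-finger parallel gripper is mounted at the origin on the work surface. World frame = base frame: x ahead of the robot, y to its left, z up, the work surface at z = 0. Lengths are in m, angles in rad, forces in N, time in s.
With the tool pointing down it reaches from about 0.4 to 0.825 m from the base axis. Payload 7 kg.
Tool frame: the origin (TCP) lies at the very end of the fingers, on their centre line; the grasp point (between the pads) lies 19 mm behind it (tcp_to_grasp is the distance from the TCP to the grasp point, in m); x points along the fingers, z is the direction in which the jaws open and shut, and the axes are right-handed (so a half turn about x gives the same grasp; the last joint's range is limited). The gripper opens to 88 mm and grips with 3 to 60 N. Pads are 19 mm wide; open, the fingers measure 130 mm over their backs; the gripper's body (78 mm by 193 mm) begins 47 mm behind the grasp point.
Start: joints at [-0.817, 0.359, 0.012, 0, -1.224, -0.288], TCP at [0.303, -0.603, 0.227] pointing down, gripper open.
Joint ranges: [-3.07, 3.07], [-1.43, 2.12], [-1.02, 1.25], [-3.03, 1.67], [-3.05, -0], [-3.03, 3.03]. Speed limits (rad/s): [2.39, 2.39, 3.01, 3.14, 3.14, 3.14].

## Interface

Orientations are given as [roll, pitch, yaw] about the fixed x, y, z axes, in that order (R = Rz(yaw) Ry(pitch) Rx(roll)).
In Python, from station import get_state, grab_frame, job_done, tcp_to_grasp gives the robot as it stands. The module is installed in compiled form; this text tells all that it offers.
- The arm moves only by the shell command python3 -m crank 'ROWS' [FORCE]. ROWS is JSON, a list of rows, each a list of 7 numbers: the shift along the tool's x, y, z in m, then the turn, a rotation vector about the tool's x, y, z in rad, then the opening, from 0 (shut) to 1 (fully open). In form: [[x, y, z, wx, wy, wz, fingers], ...]. A call has 1 to 10 rows; each row is the pose to reach, as a shift and turn from the pose commanded when the call began, along the tool's axes at that moment; what a row does not reach only later rows make up. A row lasts 1/8 s, in which the tool goes at most 62.5 mm and 10.7 degrees, less where a joint would pass 70% of its speed; a pose out of reach is approached as far as the arm can. A call with a gripper value outside its range is refused whole. The fingers move at their own pace and stop on an object; FORCE is the grip in N (left out, the last holds). Time passes only in rows, so rows that repeat a pose let the fingers close. It gives the time, the measured TCP pose, the force and the opening at its end, in the units of the state.
- get_state(): the state, without advancing time (a new reading comes with each control period).
- grab_frame(name): name is "scene" or "top" or "wrist"; returns a dict with "pixels" (384x512x3 uint8, red, green, blue), "vfov" (degrees; the focal length in pixels is half the picture's height over the tangent of half this angle, whatever the lens; pixels are square), "cx", "cy" (the principal point, pixels), "k1" (the pictures are not rectified: a ray, as slopes to the right and down, at radius r is drawn at 1 + k1 r^2 times it, then the intrinsics apply), "extrinsics" (4x4, takes a point from world to camera coordinates). Camera axes: x right, y up, looking along -z (the intrinsics and any distortion apply to the point x, -y, -z); pixel columns grow to the right and rows downward; lengths in m; the calibration is good to about 2 mm. A picture is of the moment at which its call begins. There is no depth.
- job_done(): hands the job in, once; it reports no verdict.
The state is a dict: "t": time; "q": joint angles; "qd": joint speeds; "joint_efforts": joint torques, N m; "eef_pos": TCP position; "ee_rot": TCP orientation; "force": force on the tool from outside, world axes, zero at the start; "moment": the same for the moment, N m; "width": finger opening in m.
Only numpy, scipy, OpenCV 4.12 (cv2) and the standard library are available. Lean on these libraries where they do the work, as an engineer would, in place of code of your own. Each camera call takes 0.05 s, during which the arm holds its last target.

## Task

Take the lens lap, the tapered tool with the wide round dished brass head, from its wooden stand and lower it upright (not dropped in from above the mouth) into the taper of the polishing spindle, its two collar notches over the two drive dogs, until the collar lies fully home on the spindle nose. Let go of it there, and leave the pointed centre and the slim mandrel in their stands.

Things in the scene. Friction and masses are not known exactly. Their poses are not given: they have to be found in the camera images.
- lap: Lens lap, 0.45 kg, upright in a round wooden stand 80 mm across, 50 high. Origin: centre of the collar's underside, z up. Tapered shank below: 40 mm across to 17, 38 long. Steel collar 68 across, z 0 to 12, two alike notches at +y and -y, 20 wide, open at the rim, 13 deep, right through. Neck 24 across; above it the round brass head, 46 across, z 22 to 60, dished on top: grip this.
- centre: Bystander: pointed centre, same shank, notched collar, kind of stand and origin as the lap; its head is a steel cone 34 mm across, its point 70 mm above the origin.
- mandrel: Bystander: slim mandrel, same shank, notched collar, kind of stand and origin as the lap; its head is a 24 mm steel post and a thin stem with a 26 mm brass button, top 82 mm above the origin.
- nose (a point): Centre of the flat nose face (72 mm across, 100 above the counter) of the fixed, locked spindle; z up. Conical socket: 44 across at the face, 20 at 42 deep. Two dogs, 10 x 10, 12 high, on the face at +y and -y, 29 from the axis: 5 mm play each side in the notches. Lap home: its origin here, its y along this y either way; on top of the dogs it is 12 too high. Housing 150 square, 55 high.
Mind the look-alikes: they are no part of the job. Leave any red look-alike of the lap alone.

How it is judged:
At the end, for the whole second after the job is handed in: The lap rests in the spindle taper: its collar within 6 mm of the nose face in height and 10 mm of the axis sideways, upright within 10 degrees, notches over the dogs (within 20 degrees of them), at rest (horizontal distance between lap and nose below 0.01 m and z of lap in the frame of nose between -0.006 and 0.006 m and angle between lap's own z axis and vertical below 0.175 rad and angle between the y axis of lap and the y axis of nose, either way round below 0.35 rad and linear speed of lap below 0.02 m/s); the robot touches nothing.
It fails at once if the lap is let go over the spindle while its collar is still more than 40 mm above the nose face (contact force between the fingers and lap below 0.05 N and horizontal distance between lap and nose below 0.04 m and z of lap in the frame of nose above 0.04 m).
It fails at once if the pointed centre is moved from its stand (by more than 20 mm) (distance of centre from where it was at the start of the episode above 0.02 m).
It fails at once if the slim mandrel is moved from its stand (by more than 20 mm) (distance of mandrel from where it was at the start of the episode above 0.02 m).
It also fails if it takes over 38 s, if anything falls off the work surface, if the arm or the gripper's body presses on something with over 40 N, if the wrist force passes 120 N, or if a joint passes its speed limit or range.

## Working session

There is one attempt and no reset: what is moved stays moved. The work goes in short steps, Python scripts to look and compute and a shell command to move; the robot and the scene stay as the last step left them, time stands still between calls to the robot, and variables do not carry over. Pictures are saved under pics/ and viewed, and the job is handed in when it is done.

```bash
mkdir -p pics
cat > h.py <<'E'
import numpy as np, cv2
from station import get_state, grab_frame, job_done, tcp_to_grasp
def save(n,f): cv2.imwrite(f'pics/{n}.png',cv2.cvtColor(f['pixels'],cv2.COLOR_RGB2BGR))
def foc(f): return f['pixels'].shape[0]/2/np.tan(np.radians(f['vfov'])/2)
def ray(f,u,v):
    F=foc(f); K=np.array([[F,0,f['cx']],[0,F,f['cy']],[0,0,1]])
    d=np.array([(u-f['cx'])/F,(v-f['cy'])/F]); s=d.copy()
    for _ in range(30): s=d/(1+f['k1']*(s@s))
    E=np.array(f['extrinsics']); R=E[:3,:3]; t=E[:3,3]
    return -R.T@t, R.T@np.array([s[0],-s[1],-1])
def onz(f,u,v,z):
    o,d=ray(f,u,v); return o+d*(z-o[2])/d[2]
def proj(f,p):
    E=np.array(f['extrinsics']); c=E[:3,:3]@np.array(p)+E[:3,3]
    s=np.array([c[0],-c[1]])/-c[2]; s=s*(1+f['k1']*(s@s)); return s*foc(f)+[f['cx'],f['cy']]
def tri(f1,p1,f2,p2):
    A=[];b=[]
    o1,d1=ray(f1,*p1);o2,d2=ray(f2,*p2)
    k=np.linalg.lstsq(np.c_[d1,-d2],o2-o1,rcond=None)[0]
    a=o1+k[0]*d1;b=o2+k[1]*d2
    return (a+b)/2,np.linalg.norm(a-b)
E
python3 - <<'E'
from h import *
import pickle
for n in ['scene','top','wrist']:
    f=grab_frame(n); save(n+'0',f); pickle.dump(f,open(f'{n}0.pkl','wb')); print(n,f['vfov'],f['cx'],f['cy'],f['k1'],np.round(ray(f,256,192),3).tolist())
s=get_state(); print(s,tcp_to_grasp)
E
```

```text
scene 55.72987703488135 258.24890250880355 187.47787448939312 -0.030120265167142623 [[1.058, 0.044, 0.831], [-0.525, 0.041, -0.85]]
top 48.02706788943357 261.6320859516513 196.0173904166768 0.0032068004326150914 [[0.427, 0.088, 1.124], [0.174, 0.023, -0.985]]
wrist 71.18113139083657 258.7553227487821 191.2039434987591 -0.043218549713940575 [[0.24, -0.635, 0.385], [0.242, 0.111, -0.964]]
{'t': 0.15, 'q': array([-8.16933656e-01,  3.59261268e-01,  1.12558719e-02, -2.34218832e-04,
       -1.22409128e+00, -2.88132191e-01]), 'qd': array([ 2.78923238e-04, -1.48310490e-03,  2.41483508e-03,  2.23351100e-03,
        6.81676004e-05, -1.85865046e-03]), 'joint_efforts': array([-5.63365938e-04, -5.83277678e+01,  2.93291867e+01,  7.00104117e+00,
        8.83346947e-03, -8.37168500e-05]), 'eef_pos': array([ 0.30294758, -0.60278297,  0.22581056]), 'ee_rot': array([0.12040091, 1.56947746, 2.15684799]), 'force': array([ 0.15345488, -0.89528876, -0.24464716]), 'moment': array([-0.05618242, -0.00732899, -0.03597183]), 'width': 0.0877086954848322} 0.0188
```

View pics/scene0.png

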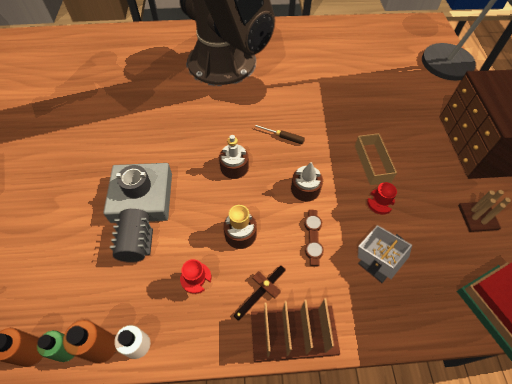

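View pics/top0.png

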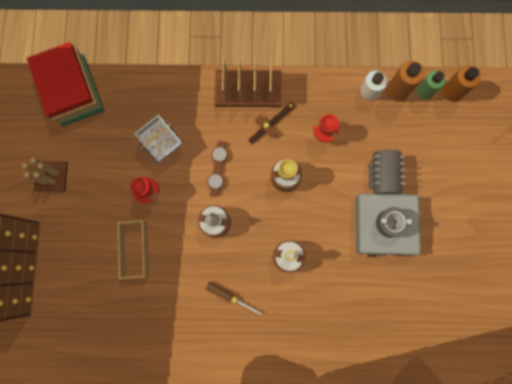

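Candidates (scene pixels): brass-headed tool (239,220), centre with cone (307,180), mandrel with button (233,155), red look-alikes (194,272) and (382,196). The wide brass head at (239,220), top view (288,170), fits the lap. I'll confirm it in an enlarged crop, along with the spindle.

Run:
```python
import cv2,numpy as np
s=cv2.imread('pics/scene0.png');t=cv2.imread('pics/top0.png')
def c(im,u,v,r=38): return cv2.resize(im[v-r:v+r,u-r:u+r],(390,290*390//290),interpolation=cv2.INTER_CUBIC)[:,:]
a=lambda im,u,v:cv2.resize(im[v-28:v+28,u-38:u+38],(395,291),interpolation=cv2.INTER_CUBIC)
cv2.imwrite('pics/crop1.png',np.vstack([np.hstack([a(s,239,223),a(s,132,185)]),np.hstack([a(t,288,172),a(t,394,222)])]))
```

```text
(no output)
```

View pics/crop1.png

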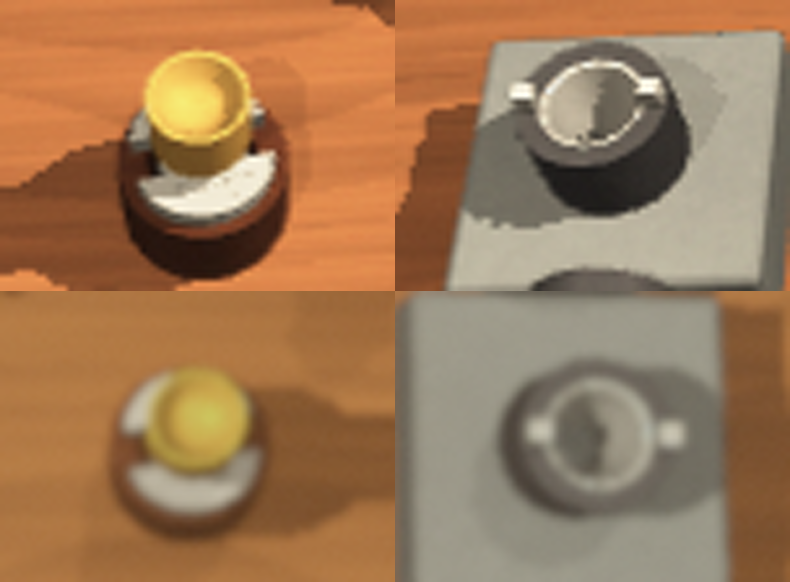

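View pics/wrist0.png

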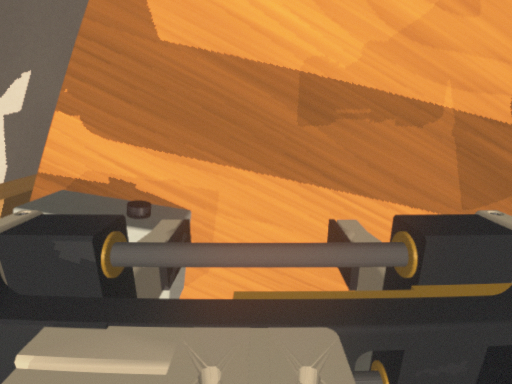

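Run:
```python
from h import *
import pickle
F={n:pickle.load(open(n+'0.pkl','rb')) for n in ['scene','top']}
def blobs(mask,box,amin=3):
    u0,u1,v0,v1=box; m=np.zeros(mask.shape,np.uint8); m[v0:v1,u0:u1]=mask[v0:v1,u0:u1]
    n,l,s,c=cv2.connectedComponentsWithStats(m,connectivity=4); return [(np.round(c[i],2).tolist(),s[i].tolist()) for i in range(1,n) if s[i,4]>=amin]
for n,box,thr in [('scene',(110,160,160,200),200),('top',(370,425,200,245),165)]:
    p=F[n]['pixels'].astype(int); m=(p.min(2)>thr).astype(np.uint8); print(n,'white',blobs(m,box))
hsv={n:cv2.cvtColor(F[n]['pixels'],cv2.COLOR_RGB2HSV) for n in F}
for n,box in [('scene',(210,270,195,250)),('top',(260,320,150,195))]:
    h=hsv[n]; m=((h[...,0]>=21)&(h[...,0]<33)&(h[...,1]>120)&(h[...,2]>90)).astype(np.uint8)
    b=blobs(m,box,30); print(n,'brass',b)
    mm=np.zeros_like(m);u0,u1,v0,v1=box;mm[v0:v1,u0:u1]=m[v0:v1,u0:u1]
    c=max(cv2.findContours(mm,cv2.RETR_EXTERNAL,cv2.CHAIN_APPROX_NONE)[0],key=cv2.contourArea)
    print(cv2.fitEllipse(c))
```

```text
scene white [([136.0, 169.0], [135, 169, 3, 1, 3]), ([142.0, 173.0], [141, 172, 3, 3, 9]), ([117.8, 174.1], [116, 173, 4, 3, 10])]
top white [([383.5, 220.5], [383, 220, 2, 2, 4]), ([408.5, 221.0], [408, 220, 2, 3, 6])]
scene brass [([235.27, 214.58], [229, 207, 14, 15, 146])]
((237.99526977539062, 213.0663604736328), (15.80177116394043, 18.346336364746094), 68.79866027832031)
top brass [([288.16, 168.61], [278, 159, 20, 20, 271])]
((287.7480163574219, 168.50216674804688), (17.891084671020508, 19.120738983154297), 44.527000427246094)
```

Run:
```python
from h import *
import pickle
S,T=[pickle.load(open(n+'0.pkl','rb')) for n in ['scene','top']]
a=[tri(S,(118.,174.4),T,(383.5,220.5)),tri(S,(142.4,173.4),T,(408.8,221))]
print('dogs tri',a)
for f,ps in ((S,[(118.,174.4),(142.4,173.4)]),(T,[(383.5,220.5),(408.8,221)])):
    d=[onz(f,*p,.112) for p in ps]; print(d,'mid',(d[0]+d[1])/2,'dist',np.linalg.norm(d[0]-d[1]),'ang',np.degrees(np.arctan2(*(d[1]-d[0])[[1,0]])))
print('head tri',tri(S,(239.1,212.7),T,(288.1,168.4)),onz(S,239.1,212.7,.11),onz(T,288.1,168.4,.11))
# rough others
print('centre',onz(S,307,187,.05),'mandrel',onz(S,234,163,.05), 'red',onz(S,194,272,.05),onz(S,382,200,.03))
```

```text
dogs tri [(array([ 0.54598305, -0.21781816,  0.11438139]), np.float64(0.055811036191572114)), (array([ 0.5396203 , -0.21852363,  0.11517217]), np.float64(0.05608920413504772))]
[array([ 0.54295647, -0.24841367,  0.112     ]), array([ 0.54391112, -0.19006295,  0.112     ])] mid [ 0.54343379 -0.21923831  0.112     ] dist 0.05835852996614909 ang 89.06268600207737
[array([ 0.54115142, -0.18987117,  0.112     ]), array([ 0.54073119, -0.24914047,  0.112     ])] mid [ 0.54094131 -0.21950582  0.112     ] dist 0.05927078712643232 ang -90.40623339608419
head tri (array([0.66481326, 0.03589862, 0.10924089]), np.float64(0.0024385317795614127)) [0.66531952 0.03712308 0.11      ] [0.66458009 0.03471949 0.11      ]
centre [0.56975271 0.21294579 0.05      ] mandrel [0.48171769 0.02964668 0.05      ] red [ 0.77548256 -0.07009512  0.05      ] [0.60948955 0.40515651 0.03      ]
```

```bash
cat >> h.py <<'E'
from scipy.spatial.transform import Rotation as Ro
def Rt(s=None):
    s=s or get_state(); return Ro.from_euler('xyz',s['ee_rot'])
def togo(p,zdir_deg,s=None):
    # rows for TCP at p, tool x down, tool z horizontal at angle zdir_deg (nearest half turn)
    s=s or get_state(); R=Rt(s).as_matrix(); best=None
    for a in (zdir_deg,zdir_deg+180):
        z=np.array([np.cos(np.radians(a)),np.sin(np.radians(a)),0]); x=np.array([0,0,-1.]); D=np.c_[x,np.cross(z,x),z]
        w=Ro.from_matrix(R.T@D).as_rotvec()
        if best is None or np.linalg.norm(w)<np.linalg.norm(best): best=w
    return np.round(R.T@(np.array(p)-s['eef_pos']),4),np.round(best,4)
E
python3 - <<'E'
from h import *
print(np.round(Rt().as_matrix(),3))
print(togo([.665,.036,.25],90),togo([.665,.036,.25],0),togo([.665,.036,.25],45))
E
```

```text
[[-0.001 -0.894 -0.449]
 [ 0.001 -0.449  0.894]
 [-1.     0.     0.001]]
(array([-0.0238, -0.6103,  0.4082]), array([ 0.4657,  0.0012, -0.0005])) (array([-0.0238, -0.6103,  0.4082]), array([-1.1051e+00,  1.3000e-03,  6.0000e-04])) (array([-0.0238, -0.6103,  0.4082]), array([ 1.251e+00,  1.000e-03, -1.000e-03]))
```

Run:
```python
from h import *
print(togo([.575,.036,.25],90))
```

```text
(array([-0.0237, -0.5299,  0.4487]), array([ 0.4657,  0.0012, -0.0005]))
```

```bash
python3 -m crank '[[-0.024,-0.05,0.045,0.05,0,0,1],[-0.024,-0.53,0.449,0.466,0.001,0,1],[-0.024,-0.53,0.449,0.466,0.001,0,1],[-0.024,-0.53,0.449,0.466,0.001,0,1],[-0.024,-0.53,0.449,0.466,0.001,0,1],[-0.024,-0.53,0.449,0.466,0.001,0,1],[-0.024,-0.53,0.449,0.466,0.001,0,1],[-0.024,-0.53,0.449,0.466,0.001,0,1],[-0.024,-0.53,0.449,0.466,0.001,0,1],[-0.024,-0.53,0.449,0.466,0.001,0,1]]'
python3 - <<'E'
from h import *
print(togo([.575,.036,.25],90))
E
```

```text
t: 1.4
eef_pos: [0.5434, -0.0365, 0.2504]
ee_rot: [-2.592, 1.57, -1.021]
force: [0.8, -0.5, -0.3]
width: 0.0879
(array([ 0.0003, -0.0316,  0.0725]), array([ 0.0001, -0.0009,  0.0005]))
```

```bash
python3 -m crank '[[0,-0.032,0.072,0,0,0,1],[0,-0.032,0.072,0,0,0,1],[0,-0.032,0.072,0,0,0,1]]'
python3 - <<'E'
from h import *
import pickle
f=grab_frame('wrist'); save('w1',f); pickle.dump(f,open('w1.pkl','wb')); print(get_state()['eef_pos'],proj(f,[.665,.036,.11]),proj(f,[.665,.036,.062]))
E
```

```text
t: 1.78
eef_pos: [0.575, 0.0342, 0.2495]
ee_rot: [2.522, 1.569, -2.189]
force: [0.2, -0.3, 0.2]
width: 0.0879
[0.57469453 0.03329388 0.24970741] [260.30760356 252.95819246] [260.16249172 236.43038901]
```

View pics/w1.png

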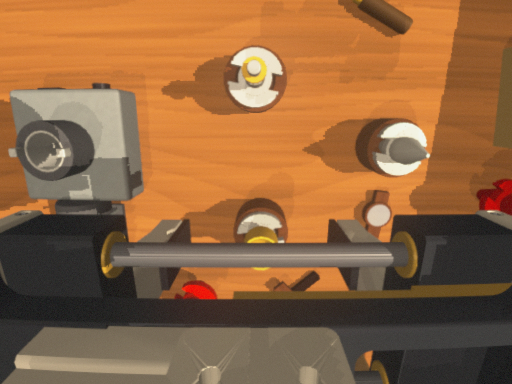

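The wrist camera looks from the robot side with image-down pointing to +x. The lap, at (260,235), is hidden behind the gripper's bar, and the spindle is at (55,150). I'll move +x 0.12 to see the lap clearly.

```bash
python3 -m crank '[[0,-0.12,0,0,0,0,1],[0,-0.12,0,0,0,0,1],[0,-0.12,0,0,0,0,1]]'
python3 - <<'E'
from h import *
import pickle
f=grab_frame('wrist'); save('w2',f); pickle.dump(f,open('w2.pkl','wb')); print(get_state()['eef_pos'],proj(f,[.665,.036,.11]),proj(f,[.665,.036,.062]))
im=cv2.imread('pics/w2.png'); u,v=map(int,proj(f,[.665,.036,.08])); v=max(v,60)
cv2.imwrite('pics/w2c.png',cv2.resize(im[v-60:v+60,u-80:u+80],(800,600),interpolation=cv2.INTER_CUBIC)); print(u,v)
E
```

```text
t: 2.2
eef_pos: [0.6969, 0.0312, 0.247]
ee_rot: [2.145, 1.567, -2.571]
force: [-0.4, -0.2, 0.1]
width: 0.0875
[0.69542659 0.03130182 0.24796841] [263.30728899 154.48951044] [262.77128773 149.67136567]
262 151
```

View pics/w2c.png

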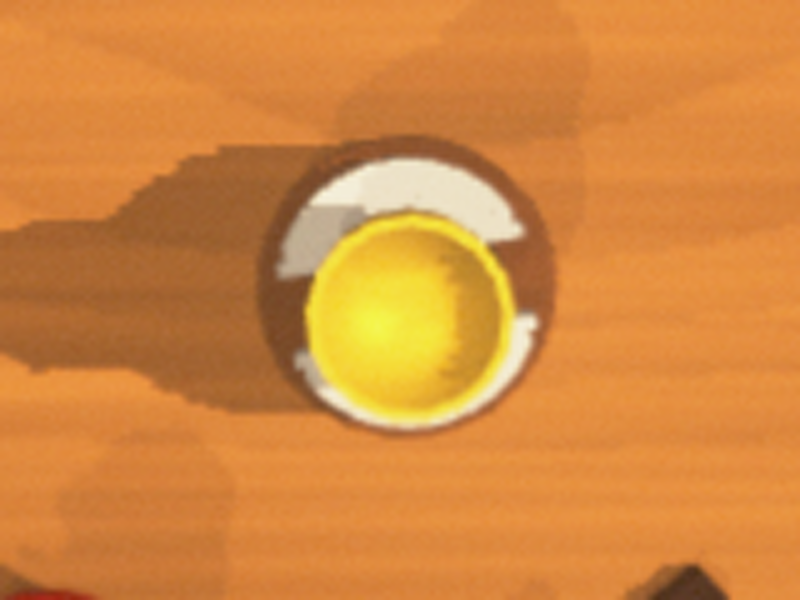

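The crop confirms it: a wide dished brass head on a white notched collar in a round stand. The notches are at crop (287,314) and (530,278). Now I'll turn the corners into points.

Run:
```python
from h import *
import pickle
f=pickle.load(open('w2.pkl','rb')); g=lambda u,v:(262-80+u/5,151-60+v/5)
P=lambda u,v,z:onz(f,*[c for c in g(u,v)],z)[:2]
ul,ll,ur,lr=[P(*p,.062) for p in [(278,275),(297,352),(523,237),(537,318)]]
print('notch widths',np.linalg.norm(ul-ll),np.linalg.norm(ur-lr))
for a,b in ((ul,ur),(ll,lr),((ul+ll)/2,(ur+lr)/2)): print('yaw of y axis from world y', np.degrees(np.arctan2(-(b-a)[0],(b-a)[1])),np.linalg.norm(b-a))
print('collar centre',(ul+ll+ur+lr)/4)
h=P(411,316,.110); print('head',h, 'diam',np.linalg.norm(P(306,316,.11)-P(516,316,.11)), np.linalg.norm(P(411,211,.11)-P(411,421,.11)))
print('collar top..bottom',P(408,157,.062),P(410,430,.062),(P(408,157,.062)+P(410,430,.062))/2)
print(togo([h[0],h[1],.076],90), get_state()['eef_pos'])
```

```text
notch widths 0.020251277122081534 0.02089762759693264
yaw of y axis from world y 8.536262957620048 0.06285121921690671
yaw of y axis from world y 7.913428198271743 0.06234247700418703
yaw of y axis from world y 8.226111078779583 0.062595923508912
collar centre [0.66561658 0.0371635 ]
head [0.66468374 0.03698457] diam 0.04634052196867711 0.04636925163599635
collar top..bottom [0.63113003 0.03703802] [0.70064768 0.03760848] [0.66588885 0.03732325]
(array([0.172 , 0.0302, 0.0059]), array([-0.0029, -0.0019, -0.003 ])) [0.69542659 0.03130182 0.24796841]
```

```bash
python3 -m crank '[[0.05,0.030,0.005,0,0,0,1],[0.08,0.030,0.005,0,0,0,1],[0.08,0.030,0.005,0,0,0,1],[0.08,0.030,0.005,0,0,0,1]]'
python3 - <<'E'
from h import *
s=get_state();print(s['eef_pos'],np.round(s['qd'],3)); print(togo([.665,.037,.076],90))
E
```

```text
t: 2.75
eef_pos: [0.6658, 0.0378, 0.1725]
ee_rot: [-1.809, 1.568, -0.238]
force: [0.2, 0.4, -0.4]
width: 0.0877
[0.66578843 0.03778867 0.17248512] [ 0.001 -0.001  0.018  0.001  0.004 -0.   ]
(array([ 0.0965,  0.0011, -0.0007]), array([-0.0004, -0.0007,  0.003 ]))
```

```bash
python3 -m crank '[[0.05,0.001,-0.001,0,0,0,1],[0.085,0.001,-0.001,0,0,0,1],[0.095,0.001,-0.001,0,0,0,1],[0.095,0.001,-0.001,0,0,0,1],[0.095,0.001,-0.001,0,0,0,0.4],[0.095,0.001,-0.001,0,0,0,0.4],[0.095,0.001,-0.001,0,0,0,0.4],[0.095,0.001,-0.001,0,0,0,0.4]]' 30
python3 - <<'E'
from h import *
s=get_state();print(s['eef_pos'],s['force'],s['moment'],s['width'])
E
```

```text
t: 3.75
eef_pos: [0.6642, 0.0373, 0.0755]
ee_rot: [-2.464, 1.57, -0.894]
force: [0.1, -0.2, 0.1]
width: 0.0533
[0.66424308 0.03725793 0.07548978] [ 0.0959054  -0.19768516  0.14777361] [-0.09310208  0.02435221 -0.01295002] 0.05325990527121357
```

```bash
python3 -m crank '[[0,0,0,0,0,0,0.3],[0,0,0,0,0,0,0.3],[0,0,0,0,0,0,0.3],[0,0,0,0,0,0,0.3]]' 30
python3 - <<'E'
from h import *
s=get_state();print(s['eef_pos'],s['force'],s['moment'],s['width'])
E
```

```text
t: 4.25
eef_pos: [0.6642, 0.0371, 0.0753]
ee_rot: [-2.889, 1.57, -1.318]
force: [-1.3, -2.2, 3.0]
width: 0.0454
[0.66415346 0.03709965 0.07530581] [-1.25325177 -2.23874599  3.03970597] [-0.49408893  0.28705705  0.05088175] 0.04543985718496606
```

The width of 45.4 mm fits the 46 mm head, so it's gripped. Lifting.

```bash
python3 -m crank '[[-0.02,0,0,0,0,0,0.3],[-0.05,0,0,0,0,0,0.3],[-0.09,0,0,0,0,0,0.3],[-0.13,0,0,0,0,0,0.3],[-0.145,0,0,0,0,0,0.3],[-0.145,0,0,0,0,0,0.3],[-0.145,0,0,0,0,0,0.3]]' 30
python3 - <<'E'
from h import *
s=get_state();print(s['eef_pos'],s['force'],s['width'])
f=grab_frame('scene'); save('s1',f)
im=cv2.imread('pics/s1.png'); cv2.imwrite('pics/s1c.png',cv2.resize(im[110:290,90:330],(800,600),interpolation=cv2.INTER_CUBIC))
print(togo([.542,-.2194,s['eef_pos'][2]],90-8.2))
E
```

```text
t: 5.12
eef_pos: [0.6629, 0.0373, 0.2175]
ee_rot: [1.922, 1.567, -2.791]
force: [-0.0, 0.2, -5.2]
width: 0.0455
[0.66286762 0.03731155 0.21751511] [-0.04265631  0.23541932 -5.18616969] 0.04549194783615145
(array([ 0.0009,  0.1208, -0.2567]), array([ 0.1426, -0.0018, -0.0034]))
```

View pics/s1c.png

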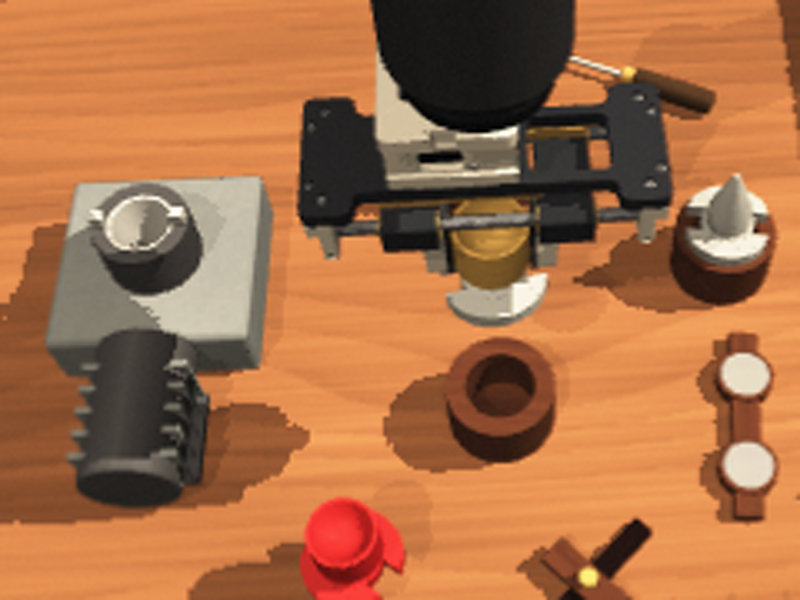

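The lap is out of its stand and upright in the jaws; the centre is untouched at (735,240). Carrying it over the spindle.

```bash
python3 -m crank '[[0,0.02,-0.04,0.03,0,0,0.3],[0,0.04,-0.09,0.06,0,0,0.3],[0,0.065,-0.14,0.1,0,0,0.3],[0,0.09,-0.19,0.13,0,0,0.3],[0,0.11,-0.235,0.153,0,0,0.3],[0,0.12,-0.257,0.153,0,-0.003,0.3],[0,0.12,-0.257,0.153,0,-0.003,0.3],[0,0.12,-0.257,0.153,0,-0.003,0.3]]' 30
python3 - <<'E'
from h import *
import pickle
s=get_state();print(s['eef_pos'],s['force'],s['width'])
print(togo([.542,-.2194,s['eef_pos'][2]],81.1))
R=Rt(s).as_matrix();print(np.round(R,4))
ims=[]
for n in ['scene','wrist','top']:
    f=grab_frame(n); save(n+'2',f); pickle.dump(f,open(n+'2.pkl','wb'))
im=cv2.imread('pics/scene2.png'); cv2.imwrite('pics/s2c.png',cv2.resize(im[130:250,60:220],(800,600),interpolation=cv2.INTER_CUBIC))
E
```

```text
t: 6.18
eef_pos: [0.5438, -0.2194, 0.2194]
ee_rot: [-1.83, 1.569, -0.413]
force: [0.8, 0.4, -5.8]
width: 0.0452
[ 0.54378874 -0.21940597  0.21939401] [ 0.80414344  0.39204855 -5.78055508] 0.04523807241342358
(array([-0.    ,  0.0018, -0.0003]), array([ 0.0017, -0.0005,  0.0019]))
[[ 1.800e-03 -9.882e-01  1.530e-01]
 [-8.000e-04  1.530e-01  9.882e-01]
 [-1.000e+00 -1.900e-03 -5.000e-04]]
```

View pics/s2c.png

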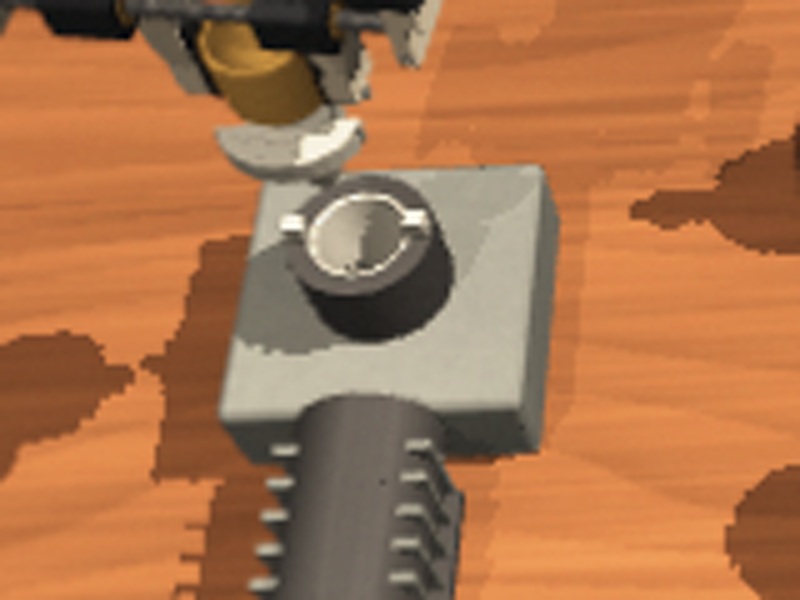

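View pics/wrist2.png

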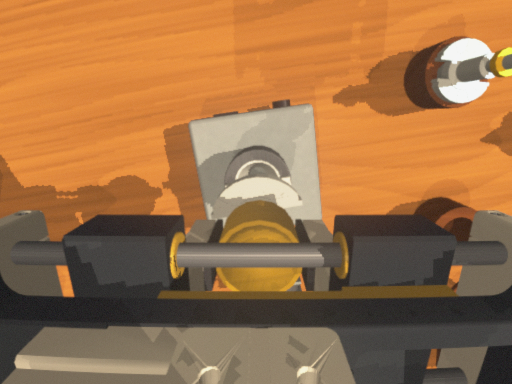

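Run:
```python
from h import *
import pickle
for n,(r0,r1,c0,c1) in (('scene',(130,205,70,170)),('wrist',(140,260,180,340))):
    f=pickle.load(open(n+'2.pkl','rb')); im=cv2.cvtColor(f['pixels'],cv2.COLOR_RGB2BGR)[r0:r1,c0:c1]; k=800/(c1-c0); im=cv2.resize(im,(800,int((r1-r0)*k)),interpolation=cv2.INTER_CUBIC)
    th=np.radians(np.arange(0,360,3)); 
    for z,r,col in ((.206,.034,(255,0,0)),(.194,.034,(0,255,0)),(.254,.023,(0,0,255))):
        pts=[(proj(f,[.5428+r*np.cos(t),-.2196+r*np.sin(t),z])+.5-[c0,r0])*k for t in th]
        for p in pts: cv2.circle(im,tuple(int(x) for x in p),1,col,-1)
    cv2.imwrite(f'pics/ov_{n}.png',im)
```

```text
(no output)
```

View pics/ov_scene.png

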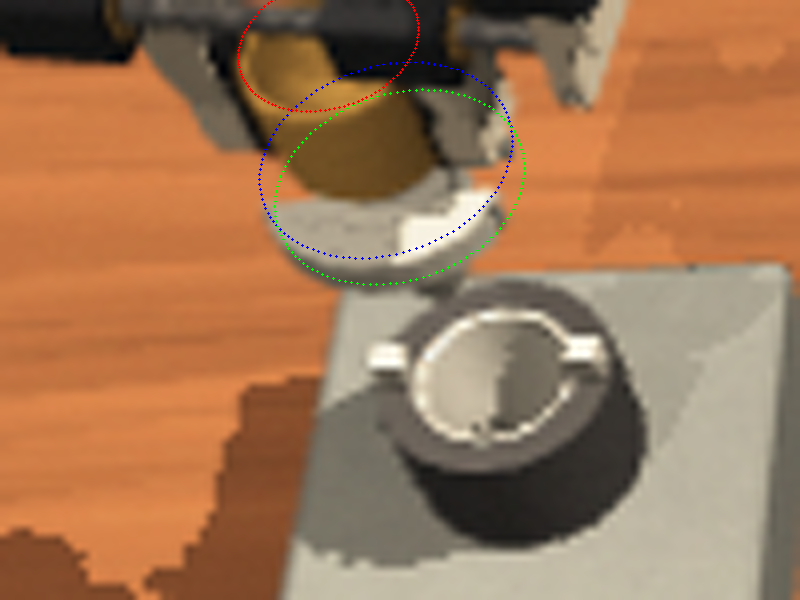

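View pics/ov_wrist.png

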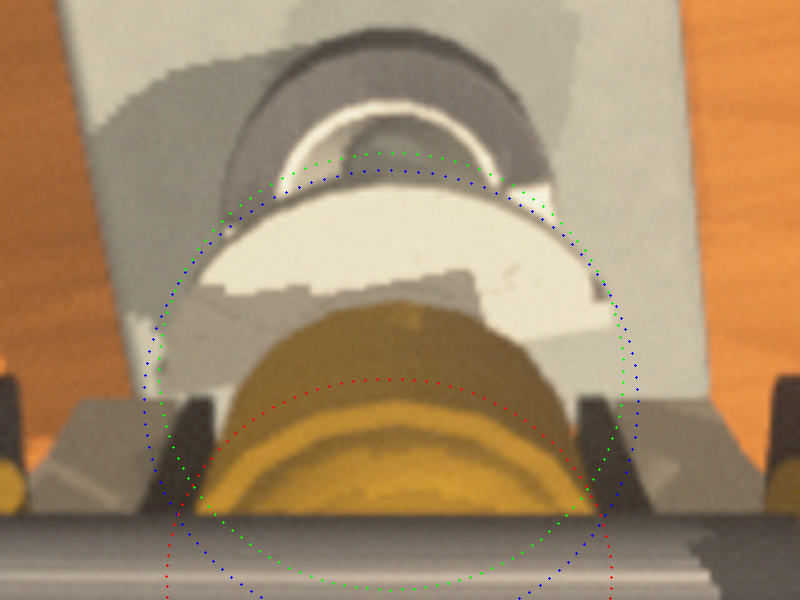

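Run:
```python
import cv2
im=cv2.imread('pics/w1.png'); cv2.imwrite('pics/w1c.png',cv2.resize(im[110:200,0:120],(800,600),interpolation=cv2.INTER_CUBIC))
```

```text
(no output)
```

View pics/w1c.png

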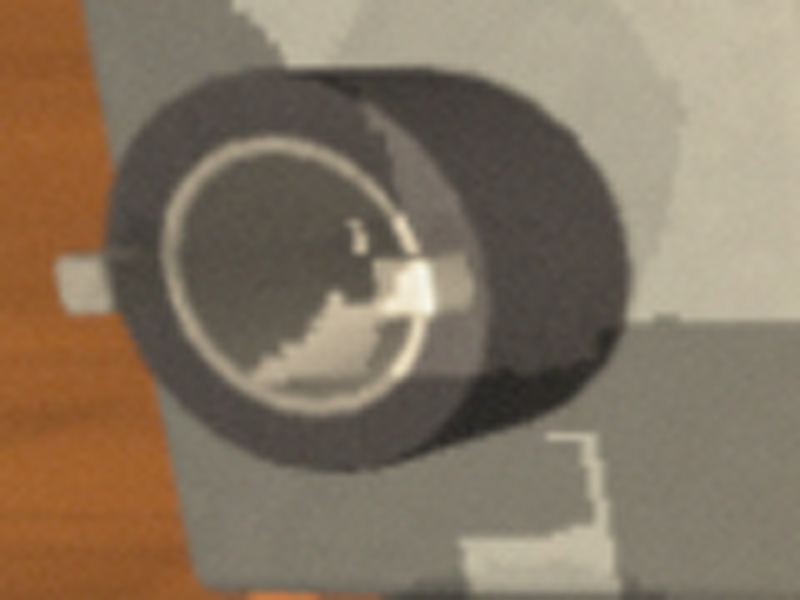

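Run:
```python
from h import *
import pickle
f=pickle.load(open('w1.pkl','rb')); g=lambda u,v,z:onz(f,u*.15,110+v*.15,z)
print(g(297,275,.1)); a,b=g(83,285,.112),g(403,287,.112); print(a,b,(a+b)/2,np.linalg.norm(a-b))
s=get_state();print(s['t'],s['eef_pos'])
```

```text
[ 0.54021548 -0.21890875  0.1       ]
[ 0.54010657 -0.24880873  0.112     ] [ 0.54105436 -0.19039545  0.112     ] [ 0.54058046 -0.21960209  0.112     ] 0.05842096764087527
6.325 [ 0.54432106 -0.2188765   0.21991306]
```

Three views agree on the nose: (0.541, -0.219), yaw about -1°. I'll correct x by -3.5 mm and lower to just above the dogs.

```bash
python3 -m crank '[[0,0.0035,0,0,0,0,0.3],[0.02,0.0035,0,0,0,0,0.3],[0.04,0.0035,0,0,0,0,0.3],[0.06,0.0035,0,0,0,0,0.3],[0.075,0.0035,0,0,0,0,0.3],[0.079,0.0035,0,0,0,0,0.3],[0.079,0.0035,0,0,0,0,0.3]]' 30
python3 - <<'E'
from h import *
import pickle
s=get_state();print(s['eef_pos'],s['force'],s['moment'],s['width'])
ims=[]
for n,(r0,r1,c0,c1) in (('scene',(145,220,85,185)),('wrist',(130,250,180,340))):
    f=grab_frame(n); pickle.dump(f,open(n+'3.pkl','wb')); im=cv2.cvtColor(f['pixels'],cv2.COLOR_RGB2BGR)[r0:r1,c0:c1]; ims.append(cv2.resize(im,(400,300),interpolation=cv2.INTER_CUBIC))
cv2.imwrite('pics/c3.png',np.hstack(ims))
E
```

```text
t: 7.2
eef_pos: [0.5411, -0.2192, 0.1416]
ee_rot: [-1.825, 1.567, -0.407]
force: [0.6, 0.0, -5.4]
width: 0.0456
[ 0.5410728  -0.21918392  0.14157807] [ 0.5850853   0.02652403 -5.35004974] [-0.01057037 -0.01336554  0.0558106 ] 0.045551089527662056
```

View pics/c3.png

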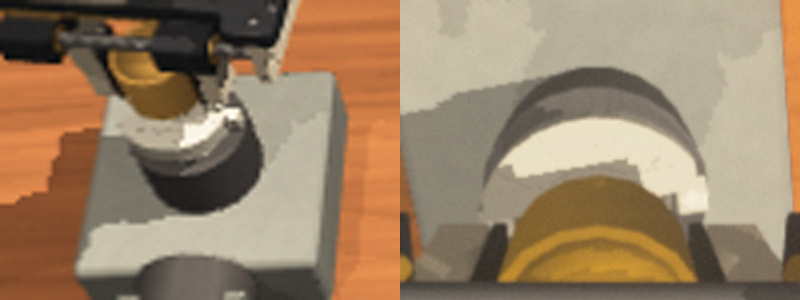

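No contact yet, and the shank is in the socket mouth with the notch above the right dog. Lowering in small steps.

```bash
python3 -m crank '[[0.003,0,0,0,0,0,0.3],[0.006,0,0,0,0,0,0.3],[0.009,0,0,0,0,0,0.3],[0.009,0,0,0,0,0,0.3]]' 30
python3 - <<'E'
from h import *
s=get_state();print(s['eef_pos'],s['force'],s['moment'],s['width'])
E
```

```text
t: 7.8
eef_pos: [0.5406, -0.2192, 0.132]
ee_rot: [-1.838, 1.568, -0.421]
force: [0.2, -0.1, -4.8]
width: 0.0457
[ 0.54060177 -0.21918551  0.1319717 ] [ 0.17601301 -0.12883891 -4.80773467] [-0.03512247  0.00668938  0.01544135] 0.04572228510847355
```

```bash
python3 -m crank '[[0.002,0,0,0,0,0,0.3],[0.004,0,0,0,0,0,0.3],[0.0055,0,0,0,0,0,0.3],[0.0065,0,0,0,0,0,0.3],[0.0065,0,0,0,0,0,0.3]]' 30
python3 - <<'E'
from h import *
s=get_state();print(s['eef_pos'],s['force'],s['moment'],s['width'])
E
```

```text
t: 8.43
eef_pos: [0.5408, -0.2192, 0.1258]
ee_rot: [-1.777, 1.568, -0.36]
force: [-0.8, -0.1, -5.4]
width: 0.0454
[ 0.54083524 -0.21917233  0.12577449] [-0.8159922  -0.09106322 -5.3916655 ] [ 0.01102772 -0.01588672  0.01411926] 0.04539038351005332
```

```bash
python3 -m crank '[[0.001,0,0,0,0,0,0.3],[0.002,0,0,0,0,0,0.3],[0.002,0,0,0,0,0,0.3]]' 30
python3 - <<'E'
from h import *
s=get_state();print(s['eef_pos'],s['force'],s['moment'],s['width'])
E
```

```text
t: 8.8
eef_pos: [0.5412, -0.2193, 0.1253]
ee_rot: [-1.782, 1.566, -0.364]
force: [-3.8, 1.5, 6.1]
width: 0.0457
[ 0.54119938 -0.21927392  0.12527631] [-3.76052513  1.49069146  6.09046977] [ 0.92471191  1.31989896 -0.02804562] 0.0456526298570257
```

Contact came at TCP z 0.1253, against 0.1255 expected for home. A quick look before letting go.

Run:
```python
from h import *
import pickle
ims=[]
for n,(r0,r1,c0,c1) in (('scene',(145,220,85,185)),('wrist',(130,250,180,340))):
    f=grab_frame(n); pickle.dump(f,open(n+'4.pkl','wb')); im=cv2.cvtColor(f['pixels'],cv2.COLOR_RGB2BGR)[r0:r1,c0:c1]; ims.append(cv2.resize(im,(400,300),interpolation=cv2.INTER_CUBIC))
cv2.imwrite('pics/c4.png',np.hstack(ims))
```

```text
(no output)
```

View pics/c4.png

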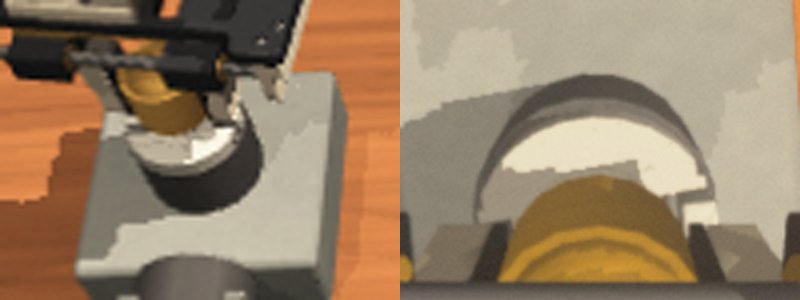

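The collar sits on the nose with the right dog inside its notch. Releasing and backing straight up.

```bash
python3 -m crank '[[0,0,0,0,0,0,0.6],[0,0,0,0,0,0,0.8],[0,0,0,0,0,0,0.9],[0,0,0,0,0,0,0.9],[0,0,0,0,0,0,0.9],[0,0,0,0,0,0,0.9]]'
python3 - <<'E'
from h import *
s=get_state();print(s['eef_pos'],s['force'],s['width'])
E
```

```text
t: 9.65
eef_pos: [0.5409, -0.2192, 0.1238]
ee_rot: [-1.789, 1.567, -0.372]
force: [1.2, -0.1, -1.1]
width: 0.0787
[ 0.54088945 -0.21920657  0.12381756] [ 1.22108576 -0.14345509 -1.08521629] 0.07872122465066342
```

```bash
python3 -m crank '[[-0.02,0,0,0,0,0,0.9],[-0.06,0,0,0,0,0,0.9],[-0.11,0,0,0,0,0,0.9],[-0.15,0,0,0,0,0,0.9],[-0.16,-0.05,0,0,0,0,0.9],[-0.16,-0.05,0,0,0,0,0.9],[-0.16,-0.05,0,0,0,0,0.9]]'
python3 - <<'E'
from h import *
import pickle
s=get_state();print(s['eef_pos'],s['force'],s['width'])
ims=[]
W=None
for n,p in (('scene',[.541,-.219,.13]),('wrist',[.541,-.219,.13])):
    f=grab_frame(n); save(n+'5',f); pickle.dump(f,open(n+'5.pkl','wb')); u,v=map(int,proj(f,p)); print(n,u,v)
    w=40 if n=='scene' else 80; v=max(v,w)
    ims.append(cv2.resize(cv2.cvtColor(f['pixels'],cv2.COLOR_RGB2BGR)[v-w:v+w,u-w:u+w],(400,400),interpolation=cv2.INTER_CUBIC))
cv2.imwrite('pics/c5.png',np.hstack(ims))
E
```

```text
t: 10.52
eef_pos: [0.5894, -0.2265, 0.2832]
ee_rot: [-1.877, 1.569, -0.459]
force: [-0.5, 0.3, -0.3]
width: 0.079
[ 0.58936707 -0.22652115  0.28317501] [-0.53273429  0.28079211 -0.30233785] 0.07901496282444774
scene 128 168
wrist 258 137
```

View pics/c5.png

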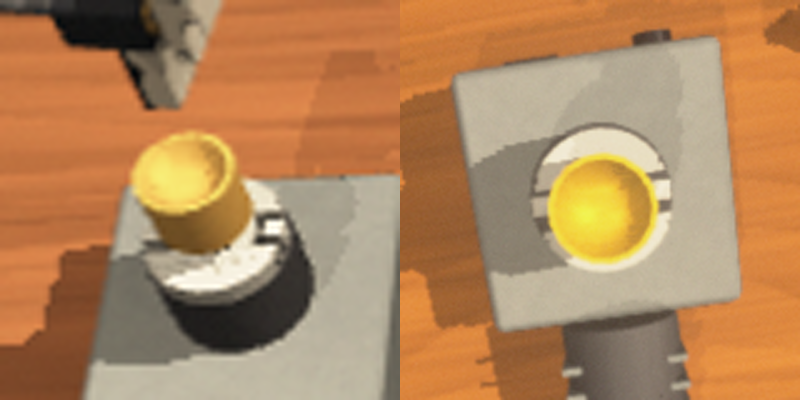

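View pics/scene5.png

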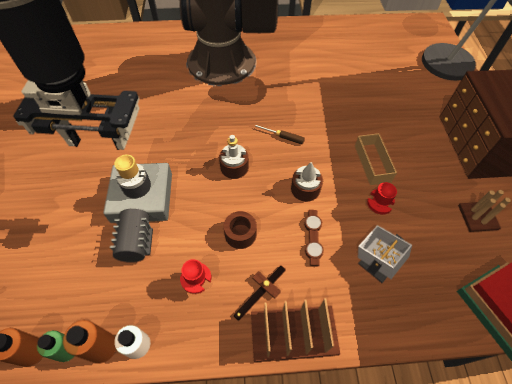

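Both dogs show centred in their notches, flush with the collar top, and the bystanders haven't moved. One numeric height check, then I hand in.

Run:
```python
from h import *
import pickle
S=pickle.load(open('scene5.pkl','rb'));W=pickle.load(open('wrist5.pkl','rb'))
w=(258-80+(603-400)/2.5,137-80+209/2.5); s=(128-40+185/5,168-40+173/5)
print('tri rim',tri(S,s,W,w),'wrist on .16',onz(W,*w,.16))
print('diam at .16',np.linalg.norm(onz(W,w[0]-22,w[1],.16)-onz(W,w[0]+22,w[1],.16)))
print(get_state()['qd'].round(3)); job_done()
```

```text
tri rim (array([ 0.54251714, -0.21878189,  0.15634243]), np.float64(0.00022340550827925894)) wrist on .16 [ 0.54226406 -0.21884168  0.16      ]
diam at .16 0.04569628433684014
[ 0.001 -0.008  0.001  0.003  0.    -0.001]
the job is handed in; nothing more can be done
```

I took the lens lap from its stand, turned it about 9° to line its notches up with the dogs, and lowered it into the spindle taper. I released it only once the collar touched the nose face, then backed the arm clear and handed the job in at about 10.7 s of the 38 s allowed.

- **Seating:** contact came with the fingertips at z = 0.1253 m; 0.1255 m was expected for fully home. Both dogs show centred in the notches and flush with the collar.
- **Position:** the head is within about 2 mm of the measured spindle axis.
- **Rim height, slight disagreement:** the two-view measurement gave 0.156 m where 0.160 m was expected. I put this down to hand-read pixels and the 2 mm calibration. The head's apparent width at 0.160 m (45.7 mm for a 46 mm head) agrees with it being home, and sitting on the dogs would put it near 0.172 m.
- **Bystanders:** by eye in the last scene picture, the pointed centre, the slim mandrel and the red look-alikes had not moved.

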